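# Mark and fill the third gap of the desk sorter

### The arm

A 6-joint arm with a two-finger parallel gripper is mounted at the origin on a cart in front of the work surface, level with it; the furniture and walls round the work are solid. World frame = base frame: x ahead of the robot, y to its left, z up, the work surface at z = 0. Lengths are in m, angles in degrees, forces in N, time in s.
With the tool pointing down it reaches from about 0.325 to 0.85 m from the base axis. Payload 15.5 kg.
Tool frame: the origin (TCP) lies midway between the tips of the shut fingers; the grasp point (between the pads) lies 19 mm behind it; z points along the fingers, y is the line along which they close (so a half turn about z gives the same grasp; the last joint's range is limited). The gripper opens to 91 mm and grips with 3 to 60 N. Pads are 32 mm wide; open, the fingers measure 118 mm over their backs; the gripper's body (76 mm by 178 mm) begins 60 mm behind the grasp point.
Start: joints at [-46.266, 28.281, 77.091, -0, 74.628, -5.472], TCP at [0.473, -0.408, 0.214] pointing down, gripper open.
Joint ranges: [-166.48, 166.48], [-47.26, 123.95], [12.59, 153.08], [-70.14, 250.14], [6.76, 159.57], [-176.63, 176.63]. Speed limits (degrees/s): [108.29, 108.29, 147.25, 172.46, 172.46, 172.46].

### API

Orientations are given as a 3x3 rotation matrix whose columns are the frame's x, y, z axes.
In Python, from bench import ctrl gives the robot as it stands. The module is installed in compiled form; this text tells all that it offers. Calls block until the motion is done:
- ctrl.goto(position, orientation): joint-space move of the TCP to a pose.
- ctrl.move_l(position, vel=0.15, ori=None, contact_N=None): straight line of the TCP; ori=None keeps the orientation; vel is the mean speed in m/s. With contact_N (N) it stops when the force on the tool has changed by that much, and returns True; else False.
- ctrl.movej(angles): joint-space move.
- ctrl.command_gripper(opening): opening from 0.0 (shut) to 1.0 (fully open); the grip force is fixed at half the most; returns when the fingers have stopped.
- ctrl.sleep(seconds).
- ctrl.ik(position, orientation): joint angles nearest the present ones, or None.
- ctrl.read_camera(name): name is "scene" or "top" or "wrist"; returns the picture (480x640x3 uint8, blue, green, red); there is no depth.
- ctrl.camera_params(name): a dict with "fx", "fy", "cx", "cy" (pixels), "D" ([k1, k2, p1, p2, k3] as OpenCV has them; the pictures are not rectified), "pose" (4x4, takes a point from camera to world coordinates); the wrist camera has in their place "T_tool_cam" (4x4, takes a point from camera to tool coordinates, whose origin is the TCP and whose axes are the flange's). Camera axes: x right, y up, looking along -z (the intrinsics and any distortion apply to the point x, -y, -z); pixel columns grow to the right and rows downward; lengths in m; the calibration is good to about 2 mm. A picture is of the moment at which its call begins: read the wrist's pose just before it. camera_params takes no time and is no camera call.
A pose or a line that the arm cannot do raises ctrl.MotionError and nothing moves.
- ctrl.sign_off(): hands the job in; it is judged then, once.
Readings, each from a call of its own:
- ctrl.current_t(): time.
- ctrl.current_q(): joint angles.
- ctrl.current_dq(): joint speeds.
- ctrl.current_effort(): joint torques, N m.
- ctrl.current_tool_pos(): TCP position.
- ctrl.current_eef_rot(): TCP orientation.
- ctrl.current_contact_force(): force on the tool from outside, world axes, zero at the start.
- ctrl.current_wrist_torque(): the same for the moment, N m.
- ctrl.current_grip_width(): opening from 0.0 (shut) to 1.0 (fully open).
- ctrl.current_grasp_force(): force on a finger pad.
Only numpy, scipy, OpenCV 4.12 (cv2) and the standard library are available. Lean on these libraries where they do the work, as an engineer would, in place of code of your own. Each camera call takes 0.05 s, during which the arm holds its last target. There are 200 camera calls.

### The job

Counting the sorter's four gaps from its left end (as seen from the robot), push the little black marker along the rail with a fingertip until it stands over the third gap, roughly in the middle. Then push the very pale blue pin box lengthwise across the desk into that third gap until it stops against the back of the sorter. Push only: do not lift the box, and the stapler, the loupe, the eraser and the matchbox stay where they are.

Things in the scene. Friction and masses are not known exactly. Their poses are not given: they have to be found in the camera images.
- sorter: Light brown wooden divider sorter, fixed, open above and towards the robot, no floor. Origin: on the desk below the middle of the line of divider fronts; x runs into the gaps (away from the robot), y left along the row, z up. Five dividers 6 mm thick, 34 mm high, at y = +140, +70, 0, -70, -140 mm, from x = 0 to the back stop's face at x = 56 mm. Gap middles from the left: y = +105, +35, -35, -105 mm.
- rail_mid (a point): Middle of the steel rail above the gaps, at sorter x = 30, y = 0, z = 40 mm (rail's axis). The rail is 8 mm thick, runs along sorter y to knobs of 13 mm diameter at y = +/-153 mm, and leaves 36 mm of height below it. The gaps are 64 mm wide; the back stop is 34 mm high, 8 mm thick.
- marker (a joint): Slide of the marker along the rail, m: 0 = middle of the first (leftmost) gap, 0.07 second, 0.14 third, 0.21 fourth; grows to the right (sorter -y). Range -0.022 to 0.232. Light friction (about 1 N), stays where it is left. It starts over the first gap.
- marker_top (a point): Centre of the top edge of the black marker on the rail, 65 mm above the desk: an upright tab 10 mm thick along sorter x, 18 mm wide along the rail, from z = 48 to 65 mm, on a foot 16 mm (x) by 18 mm (y) that surrounds the rail from z = 35 to 48 mm. Push it sideways on the tab.
- gap3 (a point): Point on the desk in the third gap from the left where the pin box's origin lies when it is pushed home in the middle of the gap (sorter x = 22 mm, y = -35 mm).
- pin_box: Closed box, very pale blue, nearly white, 52 mm along its x, 68 mm along its y, 26 mm high, about 0.12 kg, loose on the desk in front of the sorter. Origin: centre of its underside. It goes in lengthwise: its y axis (either end first) along the gap; when home, 12 mm of it stand out in front of the dividers.
- eraser: Eraser 23x52x14 mm lying in the first or the fourth gap (the matchbox is in the other), leave alone. Origin: centre of its underside.
- match_box: Red matchbox 36x53x16 mm lying in the first or the fourth gap, leave alone. Origin: centre of its underside.
- stapler: Dark green stapler, 34x132x44 mm (long along its y), lying to the left in front of the sorter, leave alone. Origin: centre of its underside.
- loupe: Small upright loupe, 39 mm across, 36 mm high, black above and pale below, to the right of the sorter, leave alone. Origin: centre of its underside.
Things that resemble listed ones, but are neither listed nor needed, are in the scene too. Several things look just like the pin_box: the one meant starts nearest to the robot's base.

How it is judged:
By the outcome, as a careful person would: the job done as asked, in the order asked, and still so for the second after the job is handed in, with the robot touching nothing.
It also fails if it takes over 61 s, if anything falls off the work surface, if the arm or the gripper's body presses on something with over 40 N, if the wrist force passes 120 N, or if a joint passes its speed limit or range.

## Working session

There is one attempt and no reset: what is moved stays moved. The work goes in short steps, each a Python script; the robot and the scene stay as the last script left them, time stands still between calls to the robot, and variables do not carry over. Pictures are saved under pics/ and viewed, at most 10 in all, crops included, and the job is handed in when it is done.

```bash
mkdir -p pics
python3 - <<'E'
from bench import ctrl
import cv2
for n in("scene","top"):
    cv2.imwrite(f"pics/{n}0.png",ctrl.read_camera(n)); p=ctrl.camera_params(n); print(n,p)
print(ctrl.current_t(),ctrl.current_eef_rot())
E
```

```text
scene {'fx': 456.22812072135997, 'fy': 456.22812072135997, 'cx': 309.91032312655597, 'cy': 238.02242395918566, 'D': array([-0.05576226,  0.        ,  0.        ,  0.        ,  0.        ]), 'pose': array([[ 0.65503551,  0.42252362, -0.62642021,  0.01399306],
       [-0.75529257,  0.34256821, -0.55873085, -0.63325516],
       [-0.02148533,  0.83911907,  0.54352329,  0.55880742],
       [ 0.        ,  0.        ,  0.        ,  1.        ]])}
top {'fx': 487.4386951188535, 'fy': 487.4386951188535, 'cx': 312.0678350808677, 'cy': 243.6426531365883, 'D': array([-0.03246442,  0.        ,  0.        ,  0.        ,  0.        ]), 'pose': array([[-0.02114829,  0.99733167, -0.06987339,  0.49446615],
       [-0.9994504 , -0.01930521,  0.02694825, -0.1137594 ],
       [ 0.02552742,  0.0704049 ,  0.99719181,  1.13711319],
       [ 0.        ,  0.        ,  0.        ,  1.        ]])}
0.1 [[ 6.53352153e-01  7.57053754e-01 -7.59997330e-04]
 [ 7.57054124e-01 -6.53351638e-01  8.31476097e-04]
 [ 1.32926601e-04 -1.11860581e-03 -9.99999366e-01]]
```

View pics/top0.png

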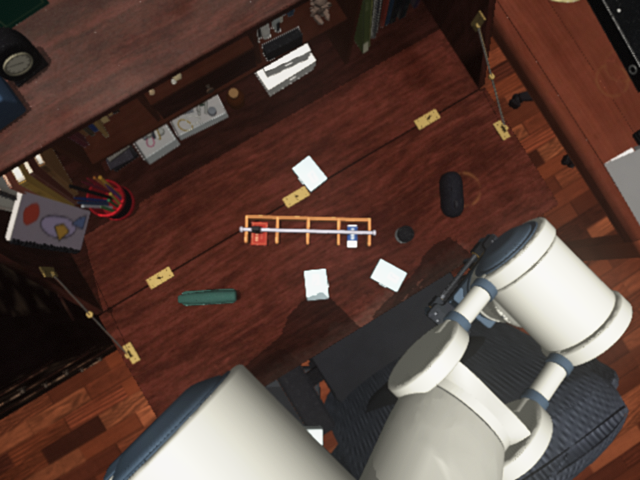

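View pics/scene0.png

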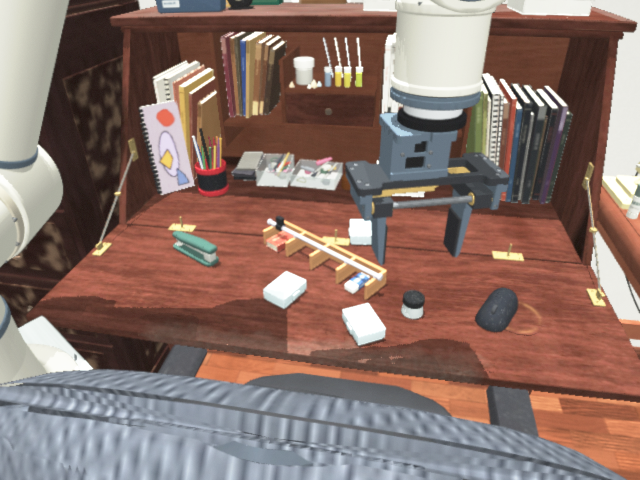

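The top view shows three pale boxes, at (316,285), (388,275) and (310,173). The sorter runs from (242,230) to (375,232), with the marker at about (256,229), the stapler at (208,297) and the loupe at (404,234). Next I'll enlarge this area and compute distances to the base.

```bash
cat > h.py <<'E'
from bench import ctrl
import numpy as np, cv2
def cam(n):
    p=ctrl.camera_params(n); K=np.array([[p["fx"],0,p["cx"]],[0,p["fy"],p["cy"]],[0,0,1]])
    return K,np.array(p["D"]),np.array(p["pose"])
def px2w(n,uv,z):
    K,D,T=cam(n); q=cv2.undistortPoints(np.array([[uv]],float),K,D)[0,0]
    d=T[:3,:3]@[q[0],-q[1],-1]; o=T[:3,3]; return o+d*(z-o[2])/d[2]
def w2px(n,P):
    K,D,T=cam(n); c=(np.atleast_2d(P)-T[:3,3])@T[:3,:3]*[1,-1,-1]
    return cv2.projectPoints(c,np.zeros(3),np.zeros(3),K,D)[0][:,0]
E
python3 - <<'E'
from h import *
im=cv2.imread("pics/top0.png")
cv2.imwrite("pics/crop1.png",cv2.resize(im[200:305,230:430],None,fx=4,fy=4,interpolation=cv2.INTER_CUBIC))
for uv in((316,285),(388,275),(310,173),(316,437)):
    p=px2w("top",uv,.026);print(uv,p,np.hypot(*p[:2]))
E
```

```text
(316, 285) [ 0.47791837 -0.15073261  0.026     ] 0.5011250212260986
(388, 275) [ 0.4970914  -0.31592837  0.026     ] 0.5889911615068342
(310, 173) [ 0.73603144 -0.14246919  0.026     ] 0.749693101904088
(316, 437) [ 0.13895883 -0.1434108   0.026     ] 0.19969028955047133
```

View pics/crop1.png

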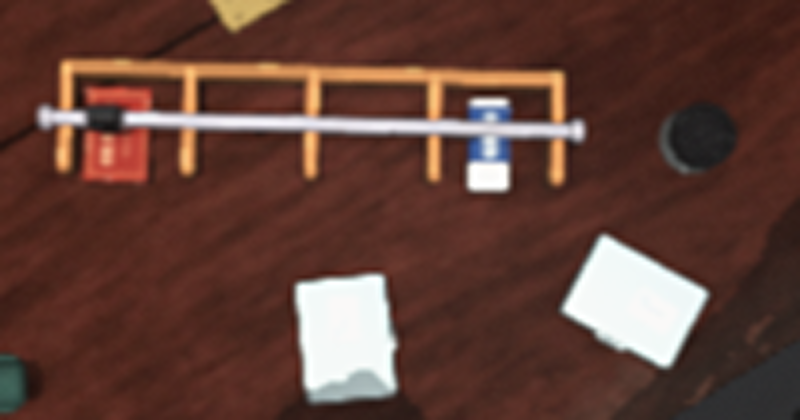

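The four white things in the top view are (316,285) at 0.50 m from the base, (388,275) at 0.59 m, (310,173) at 0.75 m, and (316,437), which lies off the desk. **The pin box is (316,285)**, the nearest on the desk. The crop shows it at about 50x68 mm, with corners (296,284), (384,275), (397,395) and (308,403). The matchbox is in gap 1, the eraser in gap 4, and gap 3 is empty. Next I'll fit the poses and check them in the scene view.

```bash
cat >> h.py <<'E'
def c2t(c): return ((np.array(c,float)+.5)/4-.5)+[230,200]
def W(pose,L):
    x,y,a=pose; L=np.atleast_2d(L).astype(float); R=np.array([[np.cos(a),-np.sin(a)],[np.sin(a),np.cos(a)]])
    return np.c_[L[:,:2]@R.T+[x,y],L[:,2]]
E
python3 - <<'E'
from h import *
from scipy.optimize import least_squares as ls
ys=[.14,.07,0,-.07,-.14]
L=[[0,y,.034] for y in ys]+[[.03,.153,.04],[.03,-.153,.04]]+[[.064,.143,.034],[.064,-.143,.034]]
C=[(63,170),(187,173),(310,177),(433,179),(556,182),(45,117),(578,130),(61,62),(563,72)]
f=ls(lambda q:(w2px("top",W(q,L))-c2t(C)).ravel(),[.57,-.14,0]); S=f.x
print("sorter",S,np.round(f.fun.reshape(-1,2),1).tolist())
B=[[.026,.034*0,0]]
LB=[[.034,.026,.026],[.034,-.026,.026],[-.034,-.026,.026],[-.034,.026,.026]]
CB=[(296,284),(384,275),(397,395),(308,403)]
g=ls(lambda q:(w2px("top",W(q,LB))-c2t(CB)).ravel(),[.47,-.15,0]);b=g.x
print("box(long axis)",b,np.round(g.fun.reshape(-1,2),1).tolist())
print("marker",px2w("top",c2t((105,117)),.065),W(S,[.03,.105,.065]))
print("gap3",W(S,[.022,-.035,0]))
im=cv2.imread("pics/scene0.png"); s=5;x0,y0=250,200
cr=cv2.resize(im[y0:y0+120,x0:x0+150],None,fx=s,fy=s,interpolation=cv2.INTER_CUBIC)
for P,col in((W(S,L),(0,255,0)),(W(b,LB),(0,0,255))):
    for u in w2px("scene",P): cv2.circle(cr,tuple(int(v) for v in ((u-[x0,y0]+.5)*s)),3,col,-1)
cv2.imwrite("pics/crop2.png",cr)
np.save("S.npy",S);np.save("b.npy",b)
E
```

```text
sorter [ 0.57142796 -0.13257037 -0.04199238] [[0.0, 0.4], [-0.0, 0.3], [0.1, 0.0], [0.1, 0.2], [0.1, 0.1], [-1.1, 0.0], [0.8, -0.1], [0.1, -0.7], [-0.0, -0.2]]
box(long axis) [ 0.4792465  -0.15120274  0.07958984] [[-0.3, 0.0], [0.4, -0.0], [0.2, -0.2], [-0.3, 0.2]]
marker [ 0.60462296 -0.01950568  0.065     ] [[ 0.60580942 -0.02892233  0.065     ]]
gap3 [[ 0.59193927 -0.16846307  0.        ]]
```

View pics/crop2.png

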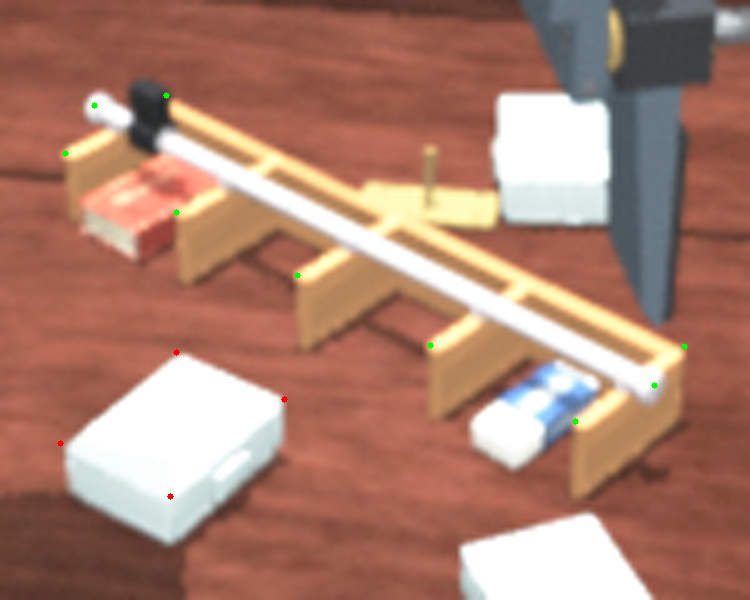

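The fit agrees with the scene view to about 1 px. The marker is about 9 mm left of the middle of gap 1, over the red matchbox. The box is yawed about 7° to the sorter and sits about 12 mm left of the gap 3 line. I'll push the marker first.

```bash
cat >> h.py <<'E'
S=np.load("S.npy")
def P(x,y,z): return W(S,[x,y,z])[0]
def R(sg):
    y=sg*np.array([-np.sin(S[2]),np.cos(S[2]),0]); z=np.array([0,0,-1.]); return np.c_[np.cross(y,z),y,z]
E
python3 - <<'E'
from h import *
for sg in(1,-1): print(sg,ctrl.ik(P(.03,.165,.15),R(sg)))
sg=min((1,-1),key=lambda s:abs((ctrl.ik(P(.03,.165,.15),R(s))or [999]*6)[5])); print(sg)
ctrl.command_gripper(0)
ctrl.goto(P(.03,.165,.15),R(sg))
ctrl.move_l(P(.03,.165,.054),.12)
f0=ctrl.current_contact_force()
ctrl.move_l(P(.03,.05,.054),.08)
print(ctrl.current_contact_force()-f0)
ctrl.move_l(P(.03,-.0125,.054),.04)
print(ctrl.current_contact_force()-f0,ctrl.current_tool_pos(),P(.03,-.0125,.054))
ctrl.move_l(P(.03,.005,.054),.08)
ctrl.move_l(P(.03,.005,.16),.2)
ctrl.move_l(P(-.09,.06,.16),.2)
im=ctrl.read_camera("scene"); cv2.imwrite("pics/scene1.png",im); t=ctrl.read_camera("top"); cv2.imwrite("pics/top1.png",t)
a=cv2.resize(im[200:310,250:390],None,fx=4,fy=4,interpolation=cv2.INTER_CUBIC);b=cv2.resize(t[200:305,230:430],None,fx=2.8,fy=2.8)[:, :560]
cv2.imwrite("pics/m1.png",cv2.resize(np.vstack([a,b]),None,fx=.8,fy=.8))
print(ctrl.current_t())
E
```

```text
1 [-2.69560333e+00  3.07706928e+01  8.37348282e+01 -2.54444375e-14
  6.54944790e+01 -9.02896173e+01]
-1 [-2.69560333e+00  3.07706928e+01  8.37348282e+01 -2.54444375e-14
  6.54944790e+01  8.97103827e+01]Traceback (most recent call last):
  File "<stdin>", line 3, in <module>
  File "<stdin>", line 3, in <lambda>
ValueError: The truth value of an array with more than one element is ambiguous. Use a.any() or a.all()
```

Run:
```python
from h import *
ctrl.command_gripper(0)
ctrl.goto(P(.03,.165,.15),R(1))
ctrl.move_l(P(.03,.165,.054),.12)
f0=ctrl.current_contact_force()
ctrl.move_l(P(.03,.05,.054),.08)
print(ctrl.current_contact_force()-f0)
ctrl.move_l(P(.03,-.0125,.054),.04)
print(ctrl.current_contact_force()-f0,ctrl.current_tool_pos(),P(.03,-.0125,.054))
ctrl.move_l(P(.03,.005,.054),.08)
ctrl.move_l(P(.03,.005,.16),.2)
ctrl.move_l(P(-.09,.06,.16),.2)
im=ctrl.read_camera("scene"); cv2.imwrite("pics/scene1.png",im); t=ctrl.read_camera("top"); cv2.imwrite("pics/top1.png",t)
a=cv2.resize(im[200:310,250:390],None,fx=4,fy=4,interpolation=cv2.INTER_CUBIC);b=cv2.resize(t[200:305,230:430],None,fx=2.8,fy=2.8)
cv2.imwrite("pics/m1.png",cv2.resize(np.vstack([a,b]),None,fx=.8,fy=.8))
print(ctrl.current_t())
```

```text
[ 0.91720601 -0.52069744  0.45046833]
[0.43866837 0.29364488 0.28868348] [ 0.60096787 -0.14621508  0.05402261] [ 0.60087676 -0.14631875  0.054     ]
9.375
```

View pics/m1.png

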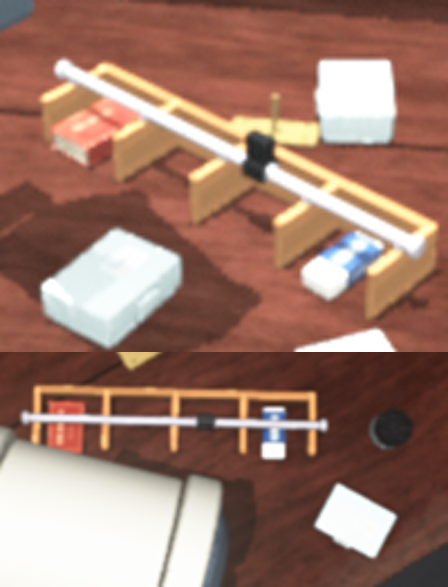

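The marker now stands over gap 3, at (206,422) between dividers 174 and 243. Next I'll shift and align the box with a flat side push, then check its pose.

Run:
```python
from h import *
print("marker px pred",w2px("top",P(.03,-.035,.065)),"seen ~",(322,231.3))
ctrl.move_l(P(-.091,.035,.10),.2)
ctrl.move_l(P(-.091,.035,.010),.12)
f0=ctrl.current_contact_force()
ctrl.move_l(P(-.091,.0045,.010),.03)
print(ctrl.current_contact_force()-f0)
ctrl.move_l(P(-.091,.03,.010),.1)
ctrl.move_l(P(-.091,.03,.16),.2)
ctrl.move_l(P(-.14,.10,.22),.25)
im=ctrl.read_camera("scene"); cv2.imwrite("pics/scene2.png",im)
x0,y0,s=255,225,5
cr=cv2.resize(im[y0:y0+90,x0:x0+130],None,fx=s,fy=s,interpolation=cv2.INTER_CUBIC)
for u in w2px("scene",[P(-.091+a,-.035+b,.026) for a in(-.034,.034) for b in(-.026,.026)]): cv2.circle(cr,tuple(int(v) for v in ((u-[x0,y0]+.5)*s)),3,(0,0,255),-1)
cv2.imwrite("pics/m2.png",cr); print(ctrl.current_t())
```

```text
marker px pred [[323.55768054 229.73162104]] seen ~ (322, 231.3)
[0.16370495 0.08492136 0.50459121]
13.8417
```

View pics/m2.png

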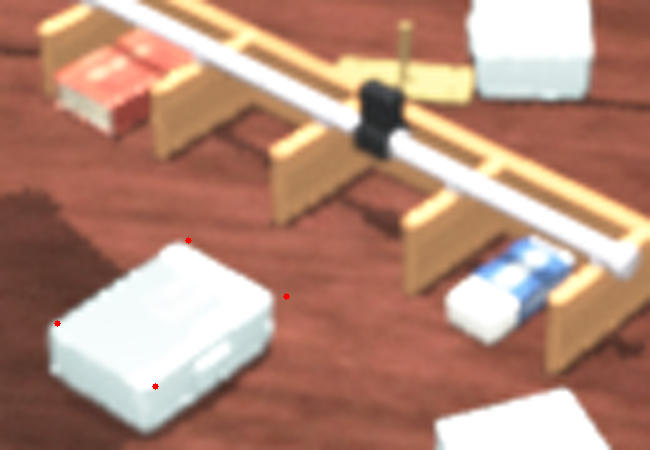

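The box looks slightly back and left of the red target dots: its corners are at (50,330), (180,243), (274,298) and (148,392). I'll fit it relative to the divider fronts seen in the same picture.

Run:
```python
from h import *
from scipy.optimize import least_squares as ls
c=lambda C:(np.array(C,float)+.5)/5-.5+[255,225]
LB=[[-.034,.026,.026],[.034,.026,.026],[.034,-.026,.026],[-.034,-.026,.026]]
g=ls(lambda q:(w2px("scene",W(q,LB))-c([(50,330),(181,242),(275,298),(148,392)])).ravel(),[.47,-.16,-.04]);b=g.x
LS=[[0,y+.003,.034] for y in(.07,0,-.07,-.14)]+[[.03,-.153,.04]]
f=ls(lambda q:(w2px("scene",W(q,LS))-c([(153,96),(273,155),(404,224),(550,298),(624,262)])).ravel(),S)
print(np.round(g.fun,1),f.x,S,np.round(f.fun,1))
for s in(S,f.x):
    d=b[:2]-s[:2];a=s[2];print("box in sorter",d@[np.cos(a),np.sin(a)],d@[-np.sin(a),np.cos(a)],np.degrees(b[2]-a))
```

```text
[-0.3 -0.3 -0.5  0.3  0.7  0.3  0.1 -0.3] [ 0.56931547 -0.13608997 -0.04267266] [ 0.57142796 -0.13257037 -0.04199238] [-0.9 -1.4 -0.6 -0.4 -0.3 -0.2 -0.4  0.3  2.   0.9]
box in sorter -0.09473824075319097 -0.03451952105632658 0.7710944772952163
box in sorter -0.09275431490542486 -0.030977445865019635 0.8100720944094006
```

Run:
```python
from h import *
ctrl.move_l(P(-.175,-.034,.12),.25)
ctrl.command_gripper(.22); print(ctrl.current_grip_width())
ctrl.move_l(P(-.175,-.034,.010),.12)
print(ctrl.move_l(P(-.15,-.034,.010),.06,contact_N=12))
print(ctrl.move_l(P(-.090,-.0365,.010),.03,contact_N=12))
ctrl.sleep(.3)
im=ctrl.read_camera("scene"); cv2.imwrite("pics/scene3.png",im)
x0,y0,s=255,225,5
cv2.imwrite("pics/m3.png",cv2.resize(im[y0:y0+90,x0:x0+130],None,fx=s,fy=s,interpolation=cv2.INTER_CUBIC)); print(ctrl.current_t())
```

```text
0.2199267824066162
False
False
19.3083
```

View pics/m3.png

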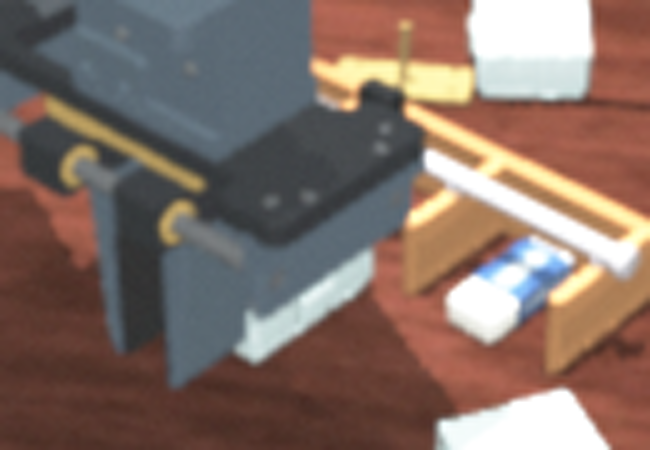

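The gripper hides much of the view. The box's right edge seems about 11 mm from the divider where 6 mm is wanted, so I'll back off and measure in a clear view.

Run:
```python
from h import *
ctrl.move_l(P(-.13,-.0365,.010),.1)
ctrl.move_l(P(-.16,-.0365,.12),.2)
ctrl.move_l(P(-.16,.12,.20),.25)
x0,y0,s=255,225,6
im=ctrl.read_camera("scene"); cv2.imwrite("pics/scene4.png",im)
cv2.imwrite("pics/m4.png",cv2.resize(im[y0:y0+90,x0:x0+130],None,fx=s,fy=s,interpolation=cv2.INTER_CUBIC)); print(ctrl.current_t())
cv2.imwrite("pics/top4.png",ctrl.read_camera("top"))
```

```text
21.475
```

View pics/m4.png

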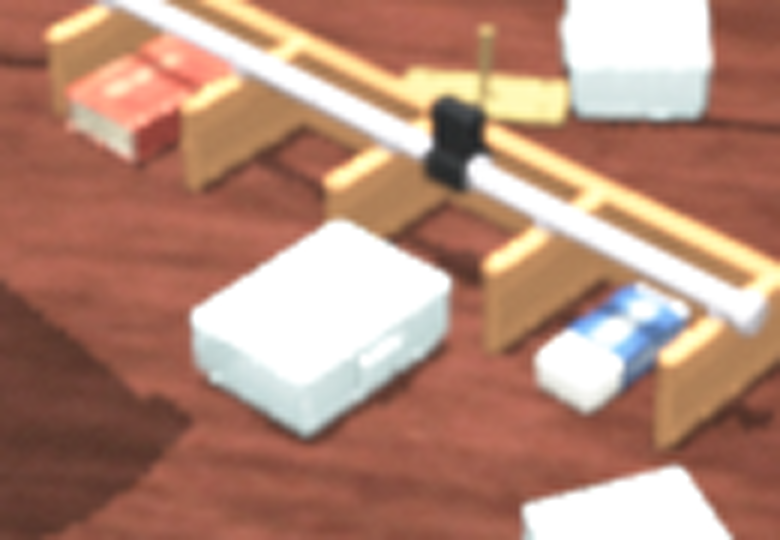

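The clear view shows the box's far-right bottom corner at (447,343) and the divider foot at (487,347). That leaves about 11 mm on the right, so the box needs about 4.5 mm more to the right. The marker at (452,145) is about 3.5 mm left of the gap's middle. The small bias is the same in both, so I'll nudge both right: marker first, then box.

Run:
```python
from h import *
ctrl.command_gripper(0)
ctrl.move_l(P(.03,.02,.14),.25)
ctrl.move_l(P(.03,.02,.054),.12)
ctrl.move_l(P(.03,-.0165,.054),.04)
ctrl.move_l(P(.03,.01,.054),.1)
ctrl.move_l(P(.03,.02,.11),.15)
ctrl.move_l(P(-.042,.03,.11),.2)
ctrl.move_l(P(-.042,.03,.010),.12)
ctrl.move_l(P(-.042,.000,.010),.03)
ctrl.move_l(P(-.042,.03,.010),.1)
ctrl.move_l(P(-.042,.03,.12),.2)
ctrl.move_l(P(-.16,.12,.20),.25)
x0,y0,s=255,225,6
im=ctrl.read_camera("scene"); cv2.imwrite("pics/scene5.png",im)
cv2.imwrite("pics/m5.png",cv2.resize(im[y0:y0+90,x0:x0+130],None,fx=s,fy=s,interpolation=cv2.INTER_CUBIC)); print(ctrl.current_t())
```

```text
30.6
```

View pics/m5.png

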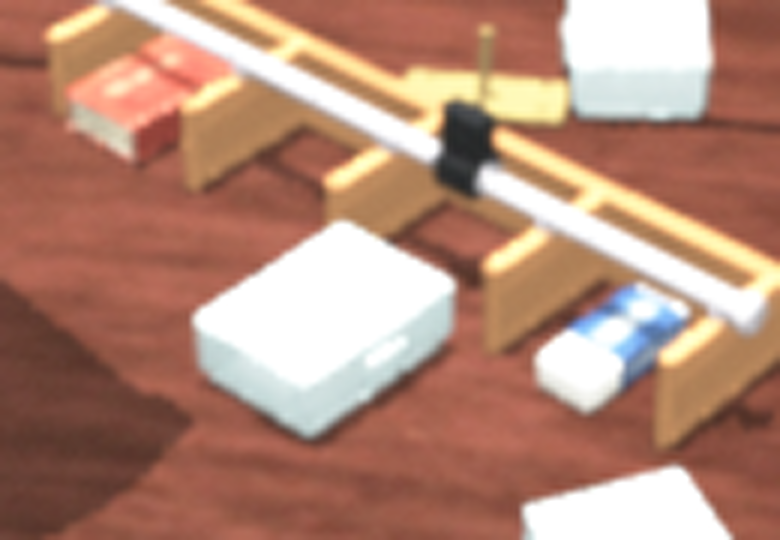

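The box moved about 2 mm: roughly 9 mm is left on the right and 3.5 mm on the left. One more 2.5 mm nudge, then the final push home.

Run:
```python
from h import *
ctrl.move_l(P(-.042,.025,.11),.25)
ctrl.move_l(P(-.042,.025,.010),.12)
ctrl.move_l(P(-.042,-.0026,.010),.03)
ctrl.move_l(P(-.042,.02,.010),.1)
ctrl.move_l(P(-.06,.02,.06),.2)
ctrl.move_l(P(-.125,-.039,.06),.2)
ctrl.command_gripper(.22)
ctrl.move_l(P(-.125,-.039,.010),.12)
r=ctrl.move_l(P(-.015,-.039,.010),.035,contact_N=8)
print(r,ctrl.current_contact_force(),ctrl.current_tool_pos()-P(-.028,-.039,.01),ctrl.current_t())
ctrl.move_l(P(-.10,-.039,.010),.12)
ctrl.move_l(P(-.15,-.039,.12),.2)
ctrl.move_l(P(-.16,.12,.20),.25)
x0,y0,s=255,225,6
im=ctrl.read_camera("scene"); cv2.imwrite("pics/scene6.png",im)
cv2.imwrite("pics/m6.png",cv2.resize(im[y0:y0+90,x0:x0+130],None,fx=s,fy=s,interpolation=cv2.INTER_CUBIC)); print(ctrl.current_t())
```

```text
True [-0.06906854  0.10376096  1.54251976] [-0.00158232  0.00033847 -0.00037309] 38.3417
40.7417
```

View pics/m6.png

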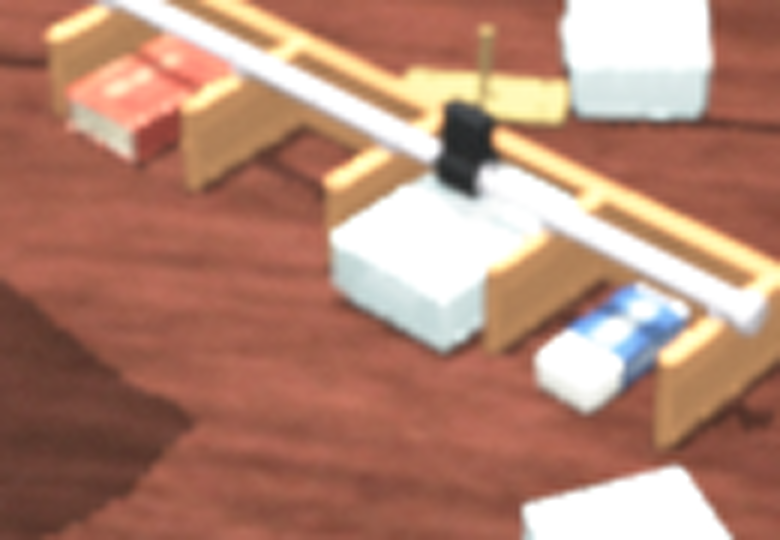

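The box is home in gap 3: its near-right corner at (444,352) stands about 11–12 mm in front of the divider foot at (487,347). The push stopped on contact at the expected depth. The marker at (467,145) is over gap 3, and the matchbox and eraser haven't moved. Handing in.

```bash
python3 -c "
from bench import ctrl
print(ctrl.sign_off())"
```

```text
the job is handed in; nothing more can be done
None
```

The job is handed in: the marker stands over the third gap, and the pale blue pin box nearest the robot was pushed into that gap until it met the back stop, finishing at about 41 s of the 61 s allowed.

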